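# Tip the purple wheels out of their pail into the sorting tray

## Task

Carry the little pail that holds the two purple wheels by its bail and stand it upright in the grey tray, wheels still inside, and let go. Then take it by the handle at its bottom rim and lift that to tip the pail until both wheels have come out into the tray. Leave the wheels and the pail at rest in the tray, the wheels out of the pail, and do not disturb the other pail.

Things in the scene. Friction and masses are not known exactly. Their poses are not given: they have to be found in the camera images.
- pail_mid (a point): The pail to empty: small slippery aluminium pail with two purple wheels stacked flat in it. 72 mm tall, outer radius 33 mm at the bottom, 46 mm at the mouth, wall 3 mm, 0.4 kg empty. Point on its axis, 36 mm above its underside. z points to the mouth, y along the bail pivots (bail reaches 55 mm either side), x away from the foot handle. The pails stand on the worktop in either order.
- pail_bail_grip (a point): Middle of the straight black grip on top of that pail's bail, a level round bar 10 mm thick, 56 mm long, along the pail's y, 153 mm above the pail's underside when the bail stands up as at the start. The bail's pivots are 68 mm above the underside and slightly stiff (0.04 N m), so it stays up by itself and swings up to 86 degrees either way.
- pail_foot_grip (a point): Middle of the black sleeve on that pail's bottom rim handle: level round bar 12 mm thick, 60 mm long, along the pail's y, 100 mm from its axis on its -x side, 22 mm above its underside, 50 mm clear of the wall (open fingers partly). The sleeve spins freely (use the pail's yaw): lifted by it, the pail swings over, mouth 20 to 30 degrees below level. About 220 mm up, wheels drop out.
- wheel1_mid (a point): Centre of a purple wheel, 52 mm diameter, 30 mm wide, 75 g; z is its axle. It starts at the bottom of the pail.
- wheel2_mid (a point): Centre of the other purple wheel, same size, starting on top of the first, just below the pail's mouth.
- tray_in (a point): Centre of the inner floor of the fixed grey plastic tray, 5 mm above the worktop. Inside 260 mm along its x by 400 mm along its y, walls 5 mm thick, their tops 25 mm above this floor.
- pail2_mid (a point): The other pail, alike in all but its two cream wheels: to be left alone. Point and axes as for the first.

How it is judged:
On the way, in this order (a step that is already met when the one before it is completed fails the run):
1. the pail is lifted by its bail (its mid point more than 60 mm above the worktop), wheels inside (height (world z) of pail_mid above 0.06 m and contact force between the fingers and pail_bail above 0.5 N and distance between each of wheel1_mid, wheel2_mid and pail_mid below 0.05 m), for 0.1 s.
2. the pail stands upright in the tray, let go, both purple wheels still in it (x of pail_mid in the frame of tray_in between -0.13 and 0.13 m and y of pail_mid in the frame of tray_in between -0.2 and 0.2 m and z of pail_mid in the frame of tray_in below 0.05 m and angle between pail_mid's own z axis and vertical below 0.17 rad and contact force between the fingers and pail below 0.1 N and distance between each of wheel1_mid, wheel2_mid and pail_mid below 0.05 m), for 0.2 s.
3. the pail is tipped over (more than 70 degrees) over the tray while the fingers hold the handle at its bottom rim (x of pail_mid in the frame of tray_in between -0.13 and 0.13 m and y of pail_mid in the frame of tray_in between -0.2 and 0.2 m and z of pail_mid in the frame of tray_in below 0.25 m and angle between pail_mid's own z axis and vertical above 1.22 rad and contact force between the fingers and pail_foot above 0.5 N), for 0.1 s.
At the end, for the whole second after the job is handed in: Both purple wheels lie within the tray's walls, low in it (centres under 65 mm above its floor), out of the pail (centres more than 55 mm from the pail's mid point); the pail too is in the tray (its mid point within the walls and under 100 mm above the floor); all three at rest (under 0.05 m/s) (x of pail_mid in the frame of tray_in between -0.13 and 0.13 m and y of pail_mid in the frame of tray_in between -0.2 and 0.2 m and z of pail_mid in the frame of tray_in below 0.1 m and linear speed of each of pail, wheel1, wheel2 below 0.05 m/s and x of wheel1_mid in the frame of tray_in between -0.13 and 0.13 m and y of wheel1_mid in the frame of tray_in between -0.2 and 0.2 m and z of each of wheel1_mid, wheel2_mid in the frame of tray_in below 0.065 m and distance between each of wheel1_mid, wheel2_mid and pail_mid above 0.055 m and x of wheel2_mid in the frame of tray_in between -0.13 and 0.13 m and y of wheel2_mid in the frame of tray_in between -0.2 and 0.2 m); the robot touches nothing.
It fails at once if the other pail is moved more than 30 mm (distance of pail2_mid from where it was at the start of the episode above 0.03 m).
It also fails if it takes over 58 s, if anything falls off the work surface, if the arm or the gripper's body presses on something with over 40 N, if the wrist force passes 120 N, or if a joint passes its speed limit or range.

## Robot

A 7-joint arm with a two-finger parallel gripper is mounted at the origin on the work surface. World frame = base frame: x ahead of the robot, y to its left, z up, the work surface at z = 0. Lengths are in m, angles in rad, forces in N, time in s.
With the tool pointing down it reaches from about 0.4 to 0.9 m from the base axis. Payload 5.5 kg.
Tool frame: the origin (TCP) lies at the very end of the fingers, on their centre line; the grasp point (between the pads) lies 19 mm behind it; z points along the fingers, y is the direction in which the jaws open and shut (so a half turn about z gives the same grasp; the last joint's range is limited). The gripper opens to 85 mm and grips with 20 to 120 N. Pads are 22 mm wide; open, the fingers measure 114 mm over their backs; the gripper's body (76 mm by 85 mm) begins 54 mm behind the grasp point. The pads swing forward as they close: fully open they stand 13 mm farther back than shut.
Start: joints at [-0.914, 0.501, -0.427, 1.55, 0.221, 1.138, -0.21], TCP at [0.249, 0.6, 0.231] pointing down, gripper open.
Joint ranges: [-2.88, 2.88], [-0.31, 2.03], [-1.54, 1.56], [0.2, 2.42], [-1.41, 4.55], [0.19, 2.02], [-2.57, 2.57]. Speed limits (rad/s): [2.57, 2.57, 3.14, 3.14, 3.14, 3.14, 3.14].

## Interface

Orientations are given as a unit quaternion [x, y, z, w].
In Python, from workcell import ctrl gives the robot as it stands. The module is installed in compiled form; this text tells all that it offers. Calls block until the motion is done:
- ctrl.move_pose(position, orientation): joint-space move of the TCP to a pose.
- ctrl.move_linear(position, attitude=None, vel=0.15, threshold=None): straight line of the TCP; attitude=None keeps the orientation; vel is the mean speed in m/s. With threshold (N) it stops when the force on the tool has changed by that much, and returns True; else False.
- ctrl.goto_joints(angles): joint-space move.
- ctrl.grip(opening, grip_force=None): finger opening in m; grip_force is the grip in N (None keeps the last); returns when the fingers have stopped.
- ctrl.pause(seconds).
- ctrl.solve_ik(position, orientation): joint angles nearest the present ones, or None.
- ctrl.get_obs(): the state.
- ctrl.grab_frame(name): name is "scene" or "top"; returns a dict with "pixels" (384x512x3 uint8, red, green, blue), "range_z" (384x512 float32, m along the optical axis (not along the pixel's ray), 0 where there is no reading), "intrinsics" (3x3 intrinsics, pixels), "k1" (the pictures are not rectified: a ray, as slopes to the right and down, at radius r is drawn at 1 + k1 r^2 times it, then the intrinsics apply), "rvec" (rotation vector, rad) and "tvec" (3), from world to camera coordinates, as OpenCV has them. Camera axes: x right, y down, z forward; pixel columns grow to the right and rows downward; lengths in m; the calibration is good to about 2 mm. A picture is of the moment at which its call begins.
A pose or a line that the arm cannot do raises ctrl.IKError and nothing moves.
- ctrl.finish_job(): hands the job in, once; it reports no verdict.
The state is a dict: "time": time; "joints": joint angles; "qvel": joint speeds; "tau": joint torques, N m; "eef_pos": TCP position; "ee_rot": TCP orientation; "contact_force": force on the tool from outside, world axes, zero at the start; "wrist_torque": the same for the moment, N m; "gripper_width": finger opening in m.
Only numpy, scipy, OpenCV 4.12 (cv2) and the standard library are available. Lean on these libraries where they do the work, as an engineer would, in place of code of your own. Each camera call takes 0.05 s, during which the arm holds its last target. There are 200 camera calls.

## Working session

There is one attempt and no reset: what is moved stays moved. The work goes in short steps, each a Python script; the robot and the scene stay as the last script left them, time stands still between calls to the robot, and variables do not carry over. Pictures are saved under pics/ and viewed, about 8 in all and at most 12, crops included, and the job is handed in when it is done.

```bash
mkdir -p pics
cat > h.py <<'E'
from workcell import ctrl
import numpy as np, cv2
from scipy.spatial.transform import Rotation as R
def cloud(f):
    K=f["intrinsics"];d=f["range_z"];h,w=d.shape
    u,v=np.meshgrid(np.arange(w),np.arange(h))
    xd=(u-K[0,2])/K[0,0];yd=(v-K[1,2])/K[1,1];x,y=xd.copy(),yd.copy()
    for _ in range(8):
        s=1+f["k1"]*(x*x+y*y);x,y=xd/s,yd/s
    P=np.stack([x*d,y*d,d],-1)-np.ravel(f["tvec"])
    M=cv2.Rodrigues(np.float64(f["rvec"]))[0]
    P=P@M; P[d==0]=np.nan
    return P
def save(f,n): cv2.imwrite("pics/"+n+".png",cv2.cvtColor(f["pixels"],cv2.COLOR_RGB2BGR))
def quat(yaw): # tool down, tool y axis at angle yaw
    y=np.array([np.cos(yaw),np.sin(yaw),0]);z=np.array([0,0,-1.])
    return R.from_matrix(np.stack([np.cross(y,z),y,z],1)).as_quat()
E
python3 - <<'E'
from h import *
for n in("scene","top"):
    f=ctrl.grab_frame(n); save(f,n+"0"); np.savez("pics/"+n+"0.npz",**f)
    M=cv2.Rodrigues(np.float64(f["rvec"]))[0];print(n,-M.T@np.ravel(f["tvec"]),f["k1"])
o=ctrl.get_obs();print(o["time"],o["eef_pos"],o["ee_rot"],o["gripper_width"])
a=[cv2.imread(f"pics/{n}0.png") for n in("scene","top")]
E
```

```text
scene [ 1.18020667 -0.30792038  0.75066105] -0.11388093332989174
top [ 0.39119572 -0.10869415  0.87147871] 0.006026393199099929
0.1 [0.24922435 0.59964674 0.23035334] [ 1.95609025e-01  9.80681566e-01 -8.60223994e-04 -1.86570260e-04] 0.08550624615449434
```

View pics/scene0.png

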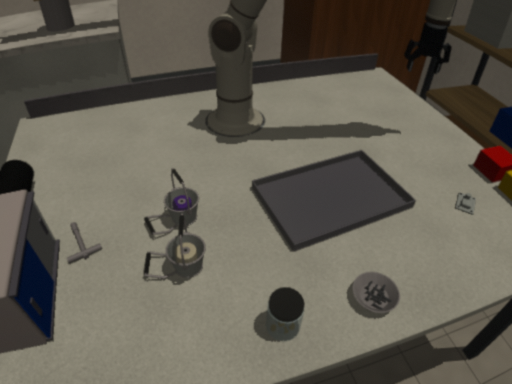

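View pics/top0.png

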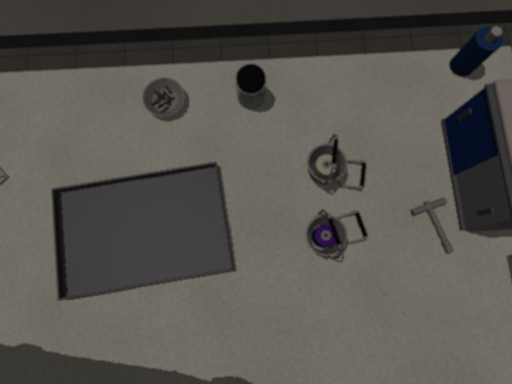

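The top view shows the purple pail at about (325,236) with its foot sleeve at (361,226), the cream pail at (327,167), and the tray with corners near (54,188), (217,165), (234,270) and (60,298). The scene view agrees. Next I'll turn these into positions.

Run:
```python
from h import *
F={n:np.load(f"pics/{n}0.npz") for n in("scene","top")}
for n,f in F.items():
    P=cloud(f);px=f["pixels"].astype(int);z=P[...,2]
    hsv=cv2.cvtColor(f["pixels"],cv2.COLOR_RGB2HSV)
    pur=(px[...,2]>px[...,1]*1.8)&(px[...,0]>px[...,1]*1.3)&(px[...,2]>40)
    if n=="top":pur[:,400:]=0
    print(n,"purple",pur.sum(),np.nanmedian(P[pur],0))
    c=np.nanmedian(P[pur],0)
    near=np.hypot(P[...,0]-c[0],P[...,1]-c[1])<.15
    b=near&(z>.143)&(z<.175)
    nl,L,S,C=cv2.connectedComponentsWithStats(b.astype(np.uint8),connectivity=8)
    for i in range(1,nl):
        if S[i,4]>5:
            Q=P[L==i]; print(" bail",C[i],S[i,4],Q.mean(0),np.ptp(Q,axis=0),"u",np.linalg.svd(Q[:,:2]-Q[:,:2].mean(0))[2][0])
    # foot sleeve: dark pixels at z 15..40mm
    k=near&(z>.015)&(z<.04)&(px.max(-1)<45)
    nl,L,S,C=cv2.connectedComponentsWithStats(k.astype(np.uint8),connectivity=8)
    for i in range(1,nl):
        if S[i,4]>8:
            Q=P[L==i]; print(" foot",C[i],S[i,4],Q.mean(0),np.ptp(Q,axis=0),"u",np.linalg.svd(Q[:,:2]-Q[:,:2].mean(0))[2][0])
    # tray floor: median-coloured region below
    t=(hsv[...,2]<120)&(z>-.005)&(z<.045)&(P[...,1]>-.15)&(P[...,0]>.25)&(P[...,0]<.9)
    nl,L,S,C=cv2.connectedComponentsWithStats(t.astype(np.uint8))
    i=1+np.argmax(S[1:,4]);m=L==i
    w=m&(z>.02);Q=P[w][:,:2].astype(np.float32)
    r=cv2.minAreaRect(Q);print(" tray",C[i],S[i,4],r,cv2.boxPoints(r).round(3).tolist())
    fl=P[m&(z<.015)];print(" floor z",np.median(fl[:,2]))
    # rim of pail
    q=near&(z>.062)&(z<.082)&(np.hypot(P[...,0]-c[0],P[...,1]-c[1])<.07)
    Q=P[q];(e,rr)=cv2.minEnclosingCircle(Q[:,:2].astype(np.float32));print(" rim",len(Q),e,rr,Q[:,:2].mean(0))
f=F["top"];im=cv2.cvtColor(f["pixels"],cv2.COLOR_RGB2BGR)[125:275,270:390]
g=F["scene"];im2=cv2.cvtColor(g["pixels"],cv2.COLOR_RGB2BGR)[160:290,130:230]
cv2.imwrite("pics/crop.png",np.hstack([cv2.resize(im,(400,500)),cv2.resize(im2,(385,500))]))
```

```text
scene purple 92 [ 0.46695585 -0.27793656  0.06414319]
 bail [177.92941176 177.16470588] 85 [ 0.46497755 -0.27337436  0.15516597] [0.08147416 0.02436475 0.01708988] u [0.96544614 0.26060266]
 bail [181.27586207 217.10344828] 29 [ 0.60598707 -0.2873817   0.15625188] [0.02413331 0.01155759 0.01303155] u [ 0.96408925 -0.26557844]
 foot [148.79591837 224.87755102] 49 [ 0.4843996  -0.37202052  0.02671967] [0.05391863 0.01720447 0.00790174] u [0.97400871 0.22651056]
 tray [328.70952996 198.33767266] 10063 ((0.5023204684257507, 0.16377900540828705), (0.2759624421596527, 0.41248130798339844), 6.414097785949707) [[0.34200000762939453, 0.3529999852180481], [0.3880000114440918, -0.05700000002980232], [0.6620000004768372, -0.026000000536441803], [0.6159999966621399, 0.3840000033378601]]
 floor z 0.005347405475124183
 rim 449 (0.4595068395137787, -0.2732449173927307) 0.053594380617141724 [ 0.45655475 -0.27540519]
top purple 262 [ 0.45359755 -0.26687586  0.06366229]
 bail [332.11111111 165.7037037 ] 27 [ 0.59537805 -0.28380898  0.15393101] [0.01681322 0.00783567 0.01427235] u [-0.98460534  0.174792
[... 719 characters left out ...]
94736842] 19 [ 0.45984868 -0.24948254  0.02701693] [0.03453853 0.00815427 0.02412335] u [-0.99693763  0.07820072]
 foot [329.58536585 248.02439024] 41 [ 0.42885829 -0.28800959  0.02603902] [0.01889432 0.03858704 0.02440971] u [-0.45321184  0.89140284]
 tray [132.66236613 212.93433663] 67511 ((0.603289008140564, 0.14086364209651947), (0.4709615707397461, 0.5916194915771484), 77.36956787109375) [[0.2630000114440918, -0.024000000208616257], [0.8399999737739563, -0.15399999916553497], [0.9430000185966492, 0.3059999942779541], [0.3659999966621399, 0.4350000023841858]]
 floor z 0.0016057362371717213
 rim 668 (0.45716172456741333, -0.27013665437698364) 0.052462171763181686 [ 0.4575923  -0.27286562]
```

View pics/crop.png

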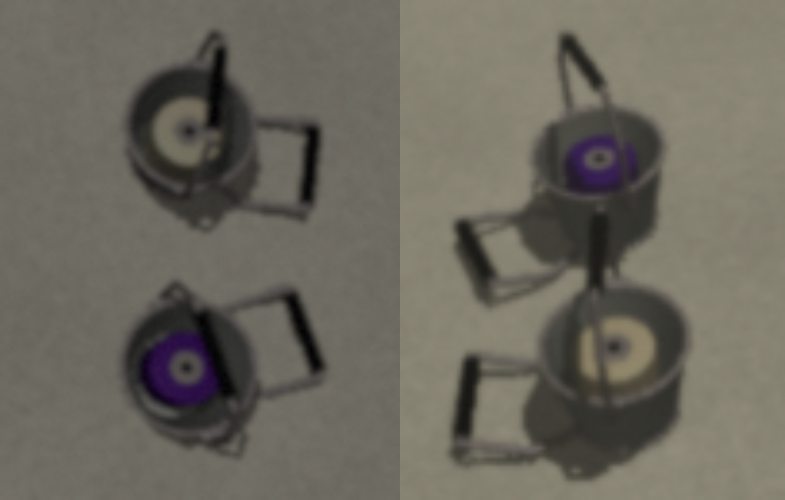

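Both views agree: the bail grip is at (0.460,-0.273,0.153), and the foot sleeve is 100 mm from it, perpendicular to the bar. Now I'll approach and grasp the bail, and get a cleaner tray fit.

Run:
```python
from h import *
f=np.load("pics/top0.npz");P=cloud(f)
z=P[...,2];m=(z>.018)&(z<.045)&(P[...,1]>-.12)&(P[...,0]>.28)&(P[...,0]<.72)&(P[...,1]<.45)&(f["pixels"].max(-1)<90)
nl,L,S,C=cv2.connectedComponentsWithStats(m.astype(np.uint8),connectivity=8);i=1+np.argmax(S[1:,4])
r=cv2.minAreaRect(P[L==i][:,:2].astype(np.float32));print("tray top",S[i,4],r,cv2.boxPoints(r).round(3).tolist())
q=quat(np.radians(104))
c=ctrl.get_obs()["eef_pos"]
ctrl.move_linear([c[0],c[1],.36],vel=.2)
ctrl.move_pose([.460,-.273,.30],q)
ctrl.move_linear([.460,-.273,.138],vel=.12,threshold=8)
ctrl.grip(0.0,60)
o=ctrl.get_obs();print(o["time"],o["eef_pos"],o["gripper_width"],o["joints"],o["contact_force"])
for n in("scene",): save(ctrl.grab_frame(n),"g1")
im=cv2.imread("pics/g1.png");cv2.imwrite("pics/g1c.png",cv2.resize(im[60:310,80:330],(600,600)))
```

```text
tray top 1692 ((0.5031773447990417, 0.16431714594364166), (0.2699882686138153, 0.4097723662853241), 6.358574390411377) [[0.34599998593330383, 0.3529999852180481], [0.3919999897480011, -0.05400000140070915], [0.6600000262260437, -0.024000000208616257], [0.6150000095367432, 0.382999986410141]]
6.2417 [ 0.4600697  -0.27306057  0.13817836] 0.007650750855642716 [ 0.07806949  0.41724738  0.50312467  1.94772211 -0.26538874  0.84102353
  2.53856229] [-0.25284912  0.45576506  1.15738426]
```

View pics/g1c.png

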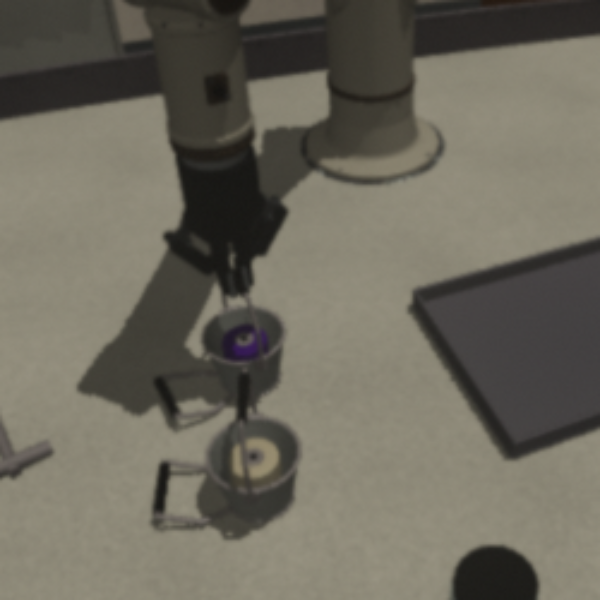

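The bail is gripped, width 7.6 mm, and nothing else has moved. Both views put the tray centre at (0.503,0.164) with a yaw of 6.4°. Now I'll lift and check which orientations are feasible at the tray.

Run:
```python
from h import *
ctrl.move_linear([.460,-.273,.158],vel=.05)
ctrl.move_linear([.460,-.273,.25],vel=.1)
o=ctrl.get_obs();print(o["time"],o["eef_pos"],o["gripper_width"],o["contact_force"])
for yaw in(0,30,60,80,97,104,120,150):
    x=np.radians(yaw); d=np.array([np.cos(x),np.sin(x)])   # pail +x direction
    c=np.array([.503,.164]); s=c-.1*d
    r=[ctrl.solve_ik([*p,h],quat(x)) for p,h in((c,.25),(c,.143),(s,.013),(s,.30))]
    print(yaw,[None if j is None else np.round(j,2).tolist() for j in r])
```

```text
7.9083 [ 0.45946219 -0.27266795  0.24924185] 0.007658439850675417 [-0.41242144  0.12354505 -6.16868071]
0 [[-0.78, 0.25, 0.49, 1.86, -0.14, 1.06, -0.24], [-0.82, 0.41, 0.56, 1.96, -0.28, 0.85, -0.11], [-0.84, 0.52, 0.46, 2.23, -0.49, 0.49, 0.01], [-0.68, 0.0, 0.24, 1.99, -0.0, 1.15, -0.45]]
30 [[-0.72, 0.25, 0.42, 1.86, -0.11, 1.06, 0.26], [-0.75, 0.39, 0.47, 1.96, -0.23, 0.84, 0.37], [-0.69, 0.51, 0.42, 2.24, -0.45, 0.47, 0.62], [-0.64, -0.01, 0.31, 2.0, 0.0, 1.15, 0.19]]
60 [[-0.68, 0.24, 0.37, 1.86, -0.1, 1.06, 0.77], [-0.68, 0.38, 0.38, 1.96, -0.19, 0.84, 0.85], [-0.54, 0.53, 0.37, 2.17, -0.39, 0.5, 1.18], [-0.6, 0.05, 0.39, 1.94, -0.02, 1.15, 0.84]]
80 [[-0.64, 0.24, 0.33, 1.85, -0.09, 1.06, 1.11], [-0.64, 0.38, 0.34, 1.95, -0.16, 0.84, 1.18], [-0.49, 0.56, 0.37, 2.1, -0.38, 0.54, 1.55], [-0.56, 0.12, 0.4, 1.88, -0.05, 1.15, 1.26]]
97 [[-0.65, 0.24, 0.33, 1.85, -0.09, 1.06, 1.41], [-0.65, 0.38, 0.34, 1.95, -0.17, 0.84, 1.48], [-0.44, 0.59, 0.33, 2.03, -0.34, 0.57, 1.81], [-0.56, 0.18, 0.44, 1.82, -0.08, 1.16, 1.6]]
104 [[-0.67, 0.24, 0.36, 1.86, -0.1, 1.06, 1.54], [-0.66, 0.38, 0.36, 1.95, -0.18, 0.84, 1.61], [-0.42, 0.6, 0.31, 2.0, -0.32, 0.58, 1.91], [-0.57, 0.2, 0.46, 1.79, -0.1, 1.17, 1.73]]
120 [[-0.72, 0.24, 0.41, 1.86, -0.11, 1.06, 1.83], [-0.67, 0.38, 0.37, 1.96, -0.18, 0.84, 1.89], [-0.39, 0.63, 0.26, 1.93, -0.27, 0.61, 2.14], [-0.53, 0.25, 0.42, 1.73, -0.11, 1.18, 2.01]]
150 [[-0.64, 0.24, 0.33, 1.85, -0.09, 1.06, 2.33], [-0.59, 0.37, 0.27, 1.95, -0.13, 0.83, 2.37], [-0.35, 0.67, 0.15, 1.82, -0.16, 0.66, 2.51], [-0.49, 0.33, 0.33, 1.62, -0.11, 1.21, 2.48]]
```

Run:
```python
from h import *
q=quat(np.radians(97))
ctrl.move_linear([.503,.164,.25],q,vel=.11)
ctrl.pause(.4)
ctrl.move_linear([.503,.164,.165],vel=.1)
f=ctrl.grab_frame("scene");save(f,"c1")
hit=ctrl.move_linear([.503,.164,.140],vel=.03,threshold=3)
o=ctrl.get_obs();print(hit,o["time"],o["eef_pos"],o["contact_force"])
im=cv2.imread("pics/c1.png");cv2.imwrite("pics/c1c.png",cv2.resize(im[70:270,200:450],(800,600)))
```

```text
True 14.1917 [0.50289781 0.16398019 0.14312789] [-0.36120543 -0.28421367  6.00681185]
```

View pics/c1c.png

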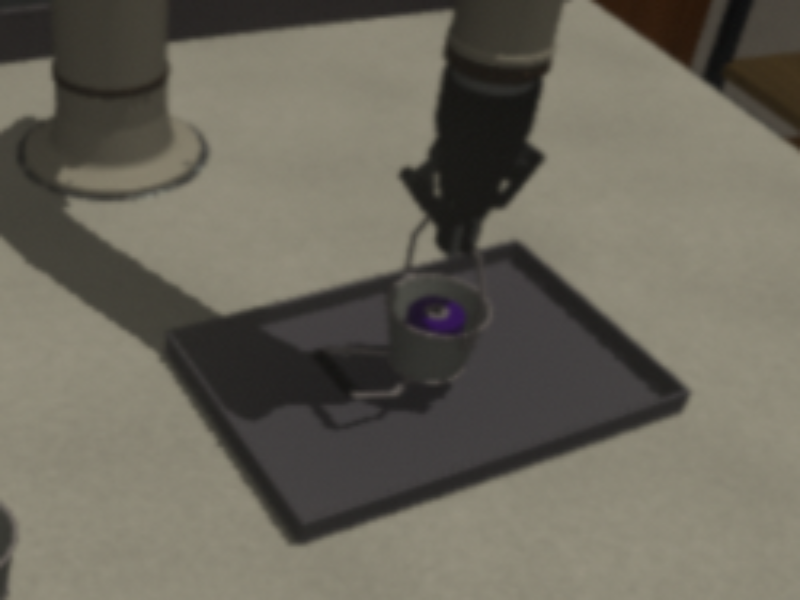

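The pail hangs upright over the tray with its handle toward -y, and it touched down at the expected height. Now release, back off and look.

Run:
```python
from h import *
ctrl.grip(.05)
ctrl.move_linear([.503,.164,.26],vel=.15)
ctrl.move_linear([.503,-.12,.28],vel=.3)
o=ctrl.get_obs();print(o["time"],o["eef_pos"])
for n in("scene","top"):
    f=ctrl.grab_frame(n);save(f,n+"2");np.savez(f"pics/{n}2.npz",**f);P=cloud(f);px=f["pixels"].astype(int);z=P[...,2]
    near=np.hypot(P[...,0]-.503,P[...,1]-.164)<.16
    for nm,k in(("foot",near&(z>.02)&(z<.045)&(px.max(-1)<38)),("bail",near&(z>.12)&(z<.18))):
        nl,L,S,C=cv2.connectedComponentsWithStats(k.astype(np.uint8),connectivity=8)
        for i in range(1,nl):
            if S[i,4]>15:
                Q=P[L==i];print(n,nm,C[i].round(),S[i,4],Q.mean(0).round(4),np.ptp(Q,axis=0).round(3),np.linalg.svd(Q[:,:2]-Q[:,:2].mean(0))[2][0].round(3))
    q=near&(z>.068)&(z<.087);print(n,"rim",cv2.minEnclosingCircle(P[q][:,:2].astype(np.float32)))
im=cv2.imread("pics/scene2.png")[100:270,230:430];i2=cv2.imread("pics/top2.png")[150:310,40:240]
cv2.imwrite("pics/two.png",np.hstack([cv2.resize(im,(400,340)),cv2.resize(i2,(400,340))]))
```

```text
16.7083 [ 0.50281732 -0.11843142  0.27940418]
scene foot [303. 199.] 52 [0.5144 0.0616 0.0312] [0.059 0.011 0.011] [0.992 0.124]
scene bail [341. 158.] 117 [0.5064 0.1625 0.1528] [0.107 0.017 0.045] [0.991 0.134]
scene rim ((0.5006800293922424, 0.16359026730060577), 0.05394904315471649)
top foot [142. 176.] 27 [0.634  0.1612 0.0245] [0.007 0.055 0.009] [-0.109  0.994]
top foot [122. 179.] 18 [0.6286 0.2103 0.0248] [0.004 0.033 0.009] [-0.112  0.994]
top foot [104. 182.] 18 [0.6236 0.2548 0.0246] [0.004 0.03  0.01 ] [ 0.11  -0.994]
top bail [119. 220.] 176 [0.5043 0.1637 0.1598] [0.09  0.016 0.042] [-0.993 -0.117]
top rim ((0.5095032453536987, 0.1814154088497162), 0.04589151591062546)
```

View pics/two.png

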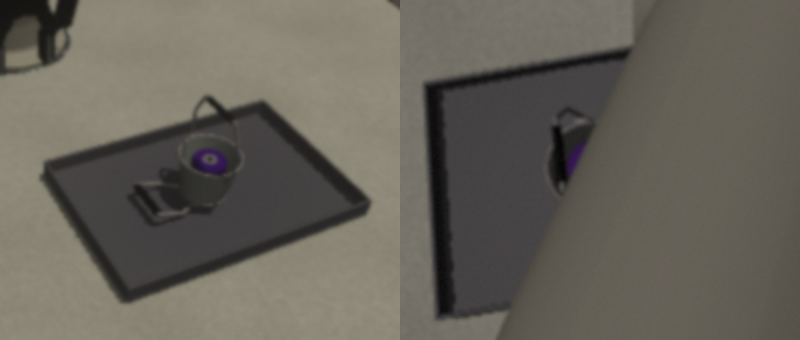

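The pail stands upright and let go, wheels in, and the sleeve is at (0.515,0.065) as predicted. Next I'll grip the sleeve.

Run:
```python
from h import *
q=quat(np.radians(97)); s=[.515,.065]
ctrl.move_linear([*s,.25],q,vel=.2)
ctrl.grip(.044)
ctrl.move_linear([*s,.10],vel=.12)
print(ctrl.move_linear([*s,.013],vel=.06,threshold=5),ctrl.get_obs()["eef_pos"])
ctrl.grip(0,70)
o=ctrl.get_obs();print(o["time"],o["gripper_width"],o["contact_force"])
ctrl.move_linear([*s,.06],vel=.06)
o=ctrl.get_obs();print(o["time"],o["gripper_width"],o["contact_force"])
save(ctrl.grab_frame("scene"),"t1")
im=cv2.imread("pics/t1.png");cv2.imwrite("pics/t1c.png",cv2.resize(im[70:270,200:450],(600,450)))
```

```text
False [0.51512496 0.06509011 0.01321664]
21.5417 0.009221114958821835 [-0.34197075  1.53432409  1.4416935 ]
22.475 0.009507284751621749 [ 1.09064463  0.34893485 -1.0464114 ]
```

View pics/t1c.png

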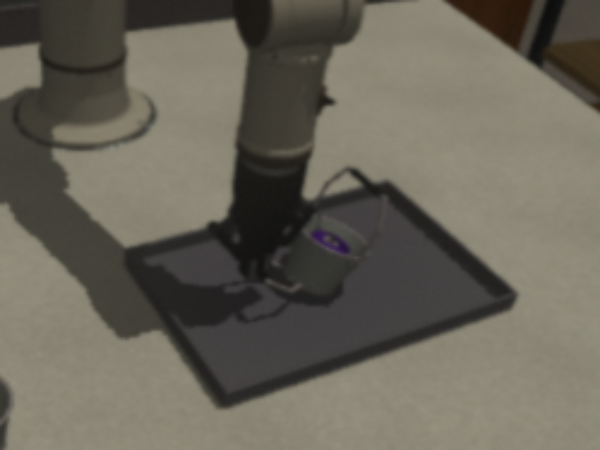

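The sleeve is held at the 12 mm bar width and the pail is tilting as intended, so I'll keep lifting.

Run:
```python
from h import *
s=[.515,.065]
ctrl.move_linear([*s,.225],vel=.06); ctrl.pause(.8)
o=ctrl.get_obs();print(o["time"],o["gripper_width"],o["contact_force"])
for n in("scene","top"):
    f=ctrl.grab_frame(n);save(f,n+"3");P=cloud(f);px=f["pixels"].astype(int)
    pur=(px[...,2]>px[...,1]*1.8)&(px[...,0]>px[...,1]*1.3)&(px[...,2]>35)&(P[...,1]>-.05)
    nl,L,S,C=cv2.connectedComponentsWithStats(pur.astype(np.uint8),connectivity=8)
    for i in range(1,nl):
        if S[i,4]>15: print(n,C[i].round(),S[i,4],np.nanmedian(P[L==i],0),np.nanmax(P[L==i][:,2]))
im=cv2.imread("pics/scene3.png")[70:270,200:450];i2=cv2.imread("pics/top3.png")[140:310,30:240]
cv2.imwrite("pics/three.png",np.hstack([cv2.resize(im,(420,340)),cv2.resize(i2,(380,340))]))
```

```text
26.225 0.009469261481903643 [ 0.59443063 -0.65875564 -3.62628362]
scene [317. 196.] 265 [0.52658064 0.09694923 0.04102887] 0.06750329297230297
top [152. 226.] 112 [0.49935435 0.12594725 0.06562658] 0.06813365792240392
```

View pics/three.png

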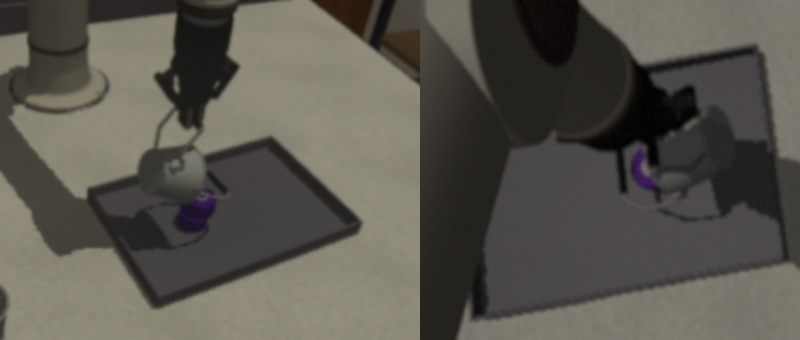

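The load dropped from 6.2 N to 3.6 N, so both wheels are out. They are stacked on the tray floor (top at 65 mm) just in front of the pail's mouth. Next I'll lift clear and carry the pail over them toward the free +y end of the tray.

Run:
```python
from h import *
ctrl.move_linear([.515,.065,.35],vel=.1)
ctrl.move_linear([.495,.238,.35],vel=.1); ctrl.pause(.3)
hit=ctrl.move_linear([.495,.238,.19],vel=.06,threshold=1.5)
o=ctrl.get_obs();print(hit,o["time"],o["eef_pos"],o["gripper_width"],o["contact_force"])
for n in("scene","top"):
    f=ctrl.grab_frame(n);save(f,n+"4");P=cloud(f);px=f["pixels"].astype(int)
    pur=(px[...,2]>px[...,1]*1.8)&(px[...,0]>px[...,1]*1.3)&(px[...,2]>35)&(P[...,1]>-.05)
    nl,L,S,C=cv2.connectedComponentsWithStats(pur.astype(np.uint8),connectivity=8)
    for i in range(1,nl):
        if S[i,4]>15: print(n,C[i].round(),S[i,4],np.nanmedian(P[L==i],0),np.nanmax(P[L==i][:,2]))
im=cv2.imread("pics/scene4.png")[70:270,200:450];i2=cv2.imread("pics/top4.png")[140:310,30:240]
cv2.imwrite("pics/four.png",np.hstack([cv2.resize(im,(420,340)),cv2.resize(i2,(380,340))]))
```

```text
False 32.7333 [0.49512925 0.23806304 0.19022308] 0.009061679839913192 [-0.28140055  0.59794614 -4.05194544]
scene [317. 194.] 310 [0.52509407 0.09847672 0.0481459 ] 0.06837548796472441
top [160. 221.] 234 [0.51538929 0.10441153 0.06514791] 0.06864169376488656
```

View pics/four.png

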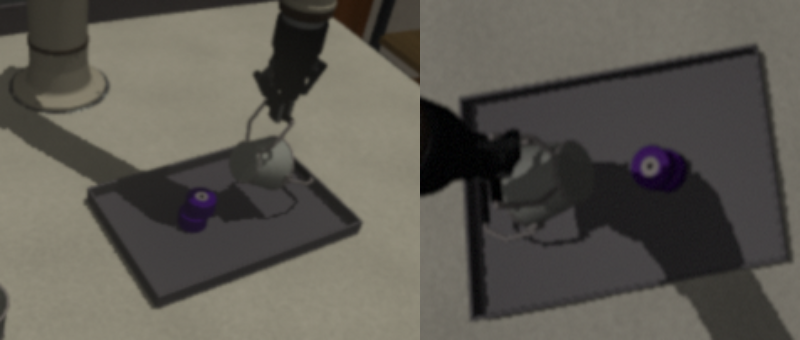

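The wheels sit stacked on the tray floor near (0.515,0.104), clear of the pail, which hangs over the +y end. I'll lower it to contact.

Run:
```python
from h import *
p=[.496,.230]
ctrl.move_linear([*p,.185],vel=.05)
hit=ctrl.move_linear([*p,.12],vel=.04,threshold=3)
o=ctrl.get_obs();print(hit,o["time"],o["eef_pos"],o["gripper_width"],o["contact_force"])
ctrl.pause(.3);o=ctrl.get_obs();print(o["contact_force"])
for n in("scene","top"):save(ctrl.grab_frame(n),n+"5")
im=cv2.imread("pics/scene5.png")[70:270,200:450];i2=cv2.imread("pics/top5.png")[140:310,30:240]
cv2.imwrite("pics/five.png",np.hstack([cv2.resize(im,(420,340)),cv2.resize(i2,(380,340))]))
```

```text
True 34.1917 [0.49656786 0.23013198 0.14433223] 0.009518594147590834 [-0.22926581  0.08734802  5.31714141]
[0.08774055 0.78081419 4.84799104]
```

View pics/five.png

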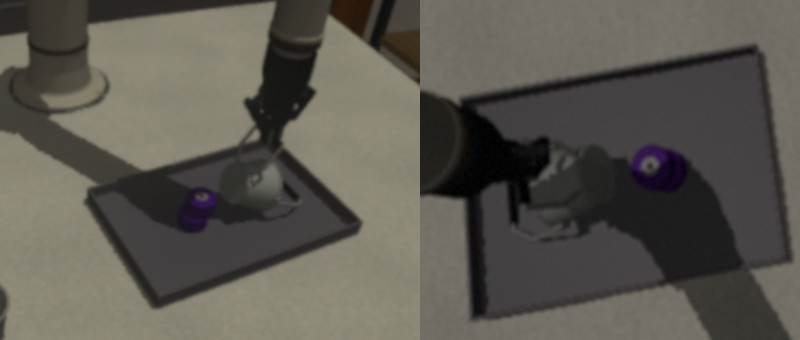

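The lip is standing on the floor directly under the sleeve, so the pail is balancing rather than settling. I'll move it a little farther from the wheels and then guide the sleeve back in an arc about the lip, so the pail lies down on its side gently.

Run:
```python
from h import *
ctrl.move_linear([.496,.230,.165],vel=.08)
p=np.array([.461,.265]);d=np.array([np.cos(np.radians(97)),np.sin(np.radians(97))])
ctrl.move_linear([*p,.165],vel=.08)
ctrl.move_linear([*p,.147],vel=.05)
for a in np.radians([8,15,22,29]):
    ctrl.move_linear([*(p-.154*np.sin(a)*d),.005+.154*np.cos(a)-.014+.001],vel=.05)
    o=ctrl.get_obs();print(round(o["time"],1),o["eef_pos"].round(3),o["contact_force"].round(2))
for n in("scene","top"):save(ctrl.grab_frame(n),n+"6")
im=cv2.imread("pics/scene6.png")[70:270,200:450];i2=cv2.imread("pics/top6.png")[140:310,30:240]
cv2.imwrite("pics/six.png",np.hstack([cv2.resize(im,(420,340)),cv2.resize(i2,(380,340))]))
```

```text
36.9 [0.464 0.244 0.145] [-0.55  0.13 -2.92]
37.4 [0.468 0.225 0.142] [ 0.27 -2.05  7.84]
37.9 [0.471 0.206 0.138] [-0.16 -4.58 15.79]
38.5 [0.472 0.189 0.128] [ 0.38 -3.17  6.3 ]
```

View pics/six.png

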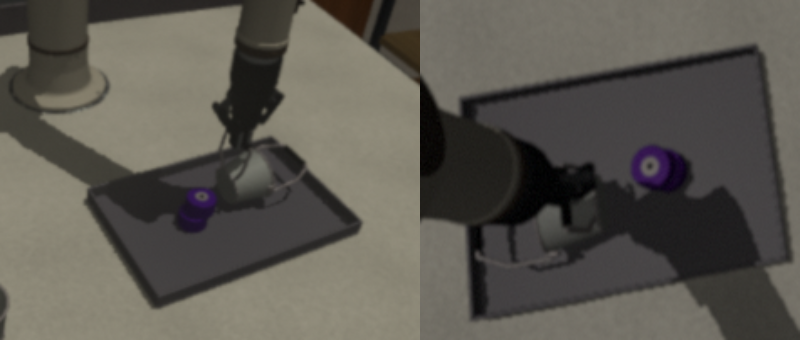

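Run:
```python
from h import *
c=ctrl.get_obs()["eef_pos"]
ctrl.move_linear([c[0]+.0012,c[1]-.01,c[2]+.002],vel=.04);print(ctrl.get_obs()["contact_force"])
ctrl.grip(.025);ctrl.pause(.4);ctrl.grip(.06)
print(ctrl.get_obs()["contact_force"])
c=ctrl.get_obs()["eef_pos"]
ctrl.move_linear([c[0],c[1],.26],vel=.12)
ctrl.move_linear([.48,-.10,.30],vel=.25);ctrl.pause(.5)
o=ctrl.get_obs();print(o["time"],o["contact_force"])
for n in("scene","top"):
    f=ctrl.grab_frame(n);save(f,n+"7");np.savez(f"pics/{n}7.npz",**f)
im=cv2.imread("pics/scene7.png")[70:270,200:450];i2=cv2.imread("pics/top7.png")[140:310,30:240]
cv2.imwrite("pics/seven.png",np.hstack([cv2.resize(im,(420,340)),cv2.resize(i2,(380,340))]))
```

```text
[ 0.36804311 -2.08966547  3.14365826]
[-0.60365578 -0.47762943  0.18869098]
43.1583 [-0.18464056  0.05460501 -0.08383997]
```

View pics/seven.png

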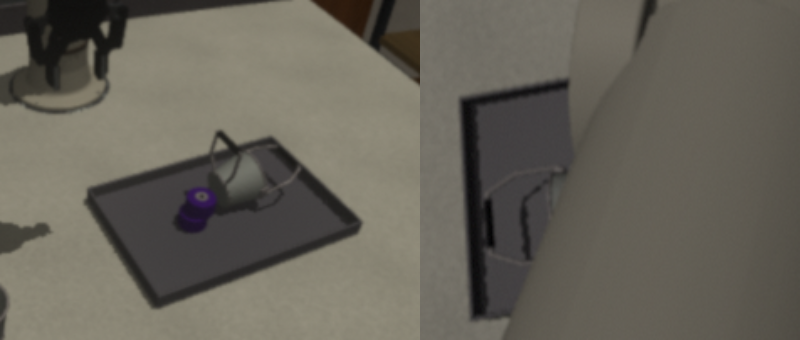

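The pail lies on its side with the wheels still stacked beside it. Last, a numeric check of spacing, rest and the other pail, then hand in.

Run:
```python
from h import *
f=np.load("pics/scene7.npz");P=cloud(f);px=f["pixels"].astype(int);z=P[...,2]
def pur(P,px):
    m=(px[...,2]>px[...,1]*1.8)&(px[...,0]>px[...,1]*1.3)&(px[...,2]>35)&(P[...,1]>-.05);return m
m=pur(P,px)
for lo,hi in((.01,.035),(.036,.055),(.06,.075)):
    Q=P[m&(z>lo)&(z<hi)];print("purple",lo,len(Q),Q.min(0).round(3),Q.max(0).round(3))
k=~m&(z>.04)&(z<.11)&(P[...,1]>.12)&(P[...,1]<.36)&(P[...,0]>.36)&(P[...,0]<.62)&(px.min(-1)>60)
Q=P[k];print("pail pts",len(Q),np.percentile(Q,[3,50,97],axis=0).round(3))
g=ctrl.grab_frame("scene");print("pix diff",np.abs(g["pixels"].astype(int)-f["pixels"])[150:260,250:430].mean(), "time",ctrl.get_obs()["time"])
def p2(f,arm=None):
    P=cloud(f);Q=P[(P[...,2]>.06)&(P[...,2]<.085)&(np.hypot(P[...,0]-.60,P[...,1]+.285)<.08)];return len(Q),np.median(Q,0)
print(p2(np.load("pics/scene0.npz")),p2(g))
```

```text
purple 0.01 93 [0.466 0.078 0.013] [0.535 0.167 0.035]
purple 0.036 67 [0.501 0.082 0.036] [0.536 0.125 0.054]
purple 0.06 139 [0.485 0.087 0.06 ] [0.533 0.136 0.069]
pail pts 607 [[0.416 0.16  0.052]
 [0.49  0.205 0.073]
 [0.512 0.293 0.095]]
pix diff 0.6161616161616161 time 43.3083
(647, array([ 0.62450051, -0.29021254,  0.06513292])) (637, array([ 0.62477769, -0.29078643,  0.06502466]))
```

```bash
python3 -c "
from h import *
print(ctrl.finish_job(),ctrl.get_obs()['time'])"
```

```text
the job is handed in; nothing more can be done
the job is handed in; nothing more can be done
```

I finished the task and handed the job in at about 43.3 s of the 58 s allowed. `finish_job()` gives no verdict, so what follows rests on my own last checks.

**What I did:** I carried the pail by its bail to the middle of the tray, stood it upright there with both wheels inside, and let go. Then I gripped the sleeve on its bottom handle and lifted. The load dropped from 6.2 N to 3.6 N as both wheels came out. I moved the pail over the wheels to the +y end of the tray, laid it on its side and let go.

**Last checks:**
- **Wheels:** They are stacked on the tray floor, with the stack's centre near (0.51, 0.11) and its top about 65 mm above the worktop. That puts the upper wheel's centre about 45 mm above the tray floor, under the 65 mm limit.
- **Pail:** It lies on its side with its middle roughly 90 mm from the wheels, against the required 55 mm. I estimated this from the camera points and did not measure it directly.
- **At rest:** Two frames 0.15 s apart, the first taken just over 0.5 s after the arm had cleared, showed no visible motion.
- **Other pail:** Its measured position changed by less than 1 mm.
- **Robot:** It is clear of everything, with about 0 N on the tool.

**What did not go as planned:**
- The first attempt to set the emptied pail down left it balanced on its lip. I moved it farther from the wheels and guided it down in an arc, which briefly pressed with about 16 N.
- The last top view was mostly blocked by the arm, so the final checks come from the scene camera alone.

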